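# Release and push out the slug drawer of the strap-hole punch

### The job

The slug drawer in the foot of the strap-hole punch is full and has to be opened for emptying. Set the small cutting die that lies in front of it aside, flat on the bench and clear, so that the drawer never runs into it; then take the orange pin tool out of the wooden tool block, keep the recessed red release button pressed with its tip while you push the drawer off its latch, and bring the drawer fully out to its stop. Put the pin tool back in a hole of the block and leave everything else on the bench as it stands.

Things in the scene. Friction and masses are not known exactly. Their poses are not given: they have to be found in the camera images.
- punch: white bench strap-hole punch, fixed. Foot 240 (x) x 180 (y) x 70 mm high with blue side panels; above it a column, head and black handwheel up to 326 mm high, all of which lie at x > -30 mm (its own frame), and a cream cutting pad 86 mm high at x > -66 mm. Origin: centre of the foot's underside, on the bench; z up; its -x axis points out of its front, the way the drawer opens
- slug_drawer (a joint): slug drawer in the foot of the punch, m: 0 shut and latched, opens along the punch's -x, 0.095 fully out at its stop. It slides with about 2 N of friction and stays where it is left. The latch (tongue behind a lintel) blocks it until the button is pressed about 4 mm, and must be kept pressed over the first 22 mm of travel
- release_well (a point): centre of the mouth of the release well, in the flat top of the drawer's grey front block, 50 mm above the bench, ringed in yellow. Moves with the drawer; axes as the punch's. The well is a square shaft 15 x 15 mm with upright walls; the red button's top is 14 mm down it. The front block is 55 mm (x) x 116 mm (y) x 44 mm high with the well at its centre: with the drawer shut its front face is at x = -175 mm in the punch's frame
- button_top (a point): centre of the top of the red release button (12 mm across), 14 mm down the well when not pressed
- release_button (a joint): release button, m: 0 up, 0.006 fully down. Sprung: about 3.6 N to start it, about 7.2 N fully down; springs back when let go
- pin_mid (a point): orange pin tool, at mid-height of its handle's grip, 50 mm above the handle's lower shoulder. Standing upright: below, a steel pin 7 mm across and 45 mm long, then a brass ferrule 18 mm across and 12 mm long, then a square plastic grip 20 x 20 mm and 74 mm long (12 to 86 mm above the shoulder). 80 g more or less. z runs from the tip to the handle; x and y are square to the flats. It stands in a hole of the tool block with the shoulder on the block's top
- pin_tip (a point): end of the pin tool's steel pin, 95 mm below pin_mid along the tool
- tool_block: wooden tool block, fixed, 230 (x) x 62 (y) x 55 mm high, origin at the centre of its underside. Four square holes 14 x 14 mm, 52 mm deep, on its x axis at x = -82.5, -27.5, 27.5 and 82.5 mm. A tool is home when its shoulder rests on the top face (pin_mid is then 105 mm above the bench)
- die_mid (a point): small strip-steel cutting die with an orange upper rim: an open oval ring 92 x 62 mm outside (long side along x), 32 mm high, walls 4 mm thick (6 mm at the rim), open from above right down to the bench, about 0.3 kg. The point is the centre of the oval, half-way up (16 mm above the bench)
- awl: awl with a turned dark wood handle (28 mm across at most, its top 92 mm above the block) standing in the block; origin at its shoulder on the block's top. Leave alone
- scriber: scriber with a turned black handle of the same size as the awl's, standing in the block; origin at its shoulder. Leave alone
- glue_tin: tin with a blue label, 72 mm across, 76 mm high; origin at the centre of its underside. Leave alone
- rivet_pot: yellow pot with a white lid, 62 mm across, 50 mm high; origin at the centre of its underside. Leave alone
- tape_roll: roll of brown tape lying flat, 68 mm across, 24 mm high; origin at the centre of its underside. Leave alone
- sandal_left: blue sandal, 240 mm long (x), 90 mm wide, sole 18 mm, straps up to 44 mm high; origin under its middle. Leave alone
- sandal_right: cork-coloured sandal of the same size; origin under its middle. Leave alone
- plug_bin: blue open bin of strap plugs, 110 (x) x 150 (y) x 55 mm; origin at the centre of its underside. Leave alone
Things that resemble listed ones, but are neither listed nor needed, are in the scene too. Leave any blue or green look-alike of the part that bears die_mid alone.

How it is judged:
On the way, in this order (a step that is already met when the one before it is completed fails the run):
1. the pin tool holds the release button down while the drawer is pushed off its latch (contact force between pin_tool and release_button above 1 N and value of joint release_button above 0.0035 m and value of joint slug_drawer above 0.01 m), for 0.1 s.
2. the drawer is fully out (value of joint slug_drawer above 0.088 m), for 0.1 s.
At the end, for the whole second after the job is handed in: the drawer stands out by at least 88 of its 95 mm with the button back up; the pin tool stands at rest in a hole of the tool block, its shoulder on the block (within about 5 mm) and within 10 degrees of upright; the cutting die lies flat on the bench at rest, not touching the drawer (value of joint slug_drawer above 0.088 m and value of joint release_button below 0.001 m and angle between pin_mid's own z axis and vertical below 0.17 rad and z of pin_mid in the frame of tool_block between 0.098 and 0.11 m and y of pin_mid in the frame of tool_block between -0.02 and 0.02 m and x of pin_mid in the frame of tool_block between -0.105 and 0.105 m and angle between die_mid's own z axis and vertical below 0.1 rad and height (world z) of die_mid between 0.011 and 0.021 m and contact force between heel_die and slug_drawer below 0.2 N and linear speed of each of pin_tool, heel_die below 0.02 m/s).
It fails at once if the drawer runs into the cutting die (contact force between slug_drawer and heel_die above 1.5 N).
It fails at once if the cutting die is tipped over (angle between die_mid's own z axis and vertical above 0.6 rad).
It fails at once if a bystander is moved more than 15 mm (distance of any of awl, scriber, glue_tin, rivet_pot, tape_roll, sandal_left, sandal_right, plug_bin from where it was at the start of the episode above 0.015 m).
It also fails if it takes over 72 s, if anything falls off the work surface, if the arm or the gripper's body presses on something with over 40 N, if the wrist force passes 120 N, or if a joint passes its speed limit or range.

### The arm

A 7-joint arm with a two-finger parallel gripper is mounted at the origin on the work surface. World frame = base frame: x ahead of the robot, y to its left, z up, the work surface at z = 0. Lengths are in m, angles in rad, forces in N, time in s.
With the tool pointing down it reaches from about 0.425 to 0.95 m from the base axis. Payload 16.7 kg.
Tool frame: the origin (TCP) lies on the centre line of the jaws, within the pads' length; the fingertips stand 22 mm ahead of it and the grasp point (between the pads) lies 3 mm ahead of it; x points along the fingers, y is the direction in which the jaws open and shut, and the axes are right-handed (so a half turn about x gives the same grasp; the last joint's range is limited). The gripper opens to 94 mm and grips with 3 to 60 N. Pads are 16 mm wide; open, the fingers measure 119 mm over their backs; the gripper's body (75 mm by 177 mm) begins 78 mm behind the grasp point.
Start: joints at [1.169, 0.426, 0.074, 1.606, -0.034, 1.111, -0.067], TCP at [0.169, -0.654, 0.227] pointing down, gripper open.
Joint ranges: [-2.85, 2.85], [-0.5, 2.14], [-1.23, 1.37], [0.21, 2.46], [-1.02, 4.16], [0.16, 2.05], [-2.73, 2.73]. Speed limits (rad/s): [1.89, 1.89, 2.39, 2.39, 3.01, 3.01, 3.01].

### API

Orientations are given as a unit quaternion [x, y, z, w].
In Python, from bench import env, eyes, ticket gives the robot as it stands.
- The arm moves only by the shell command python3 -m inch 'ROWS' [FORCE]. ROWS is JSON, a list that holds one entry, the list of rows, each a list of 5 numbers: the shift along the tool's x, y, z in units of 50 mm (1.0 is 50 mm), then the turn about the tool's x in units of 6 degrees (1.0 is 6 degrees), then the opening, from 0 (shut) to 1 (fully open). In form: [[[tx, ty, tz, yaw, claw], ...]]. A call has 1 to 20 rows; each row shifts and turns the commanded pose from where the row before left it, along the tool's axes as they then stand; what a row does not reach is not made up. A row lasts 1/8 s, in which the tool goes at most 62.5 mm and 10.7 degrees, less where a joint would pass 70% of its speed; a pose out of reach is approached as far as the arm can. A call is refused whole if a number of a shift passes 1 or a number of a turn 1, either way. A call with a gripper value outside its range is refused whole. The fingers move at their own pace and stop on an object; FORCE is the grip in N (left out, the last holds). Time passes only in rows, so rows that do not move let the fingers close. It gives the time, the measured TCP pose, the force and the opening at its end, in the units of the state.
- env.sense(): the state, without advancing time (a new reading comes with each control period).
- eyes.read_camera(name): name is "scene" or "top" or "wrist"; returns the picture (384x512x3 uint8, blue, green, red); there is no depth.
- eyes.camera_info(name): a dict with "mtx" (3x3 intrinsics, pixels), "rvec" (rotation vector, rad) and "tvec" (3), from world to camera coordinates, as OpenCV has them. Camera axes: x right, y down, z forward; pixel columns grow to the right and rows downward; lengths in m; the calibration is good to about 2 mm. A picture is of the moment at which its call begins: read the wrist's pose just before it. camera_info takes no time and is no camera call; for the wrist camera it gives the pose at the moment of the call.
- ticket.job_done(): hands the job in, once; it reports no verdict.
The state is a dict: "time_s": time; "joint_positions": joint angles; "joint_vel": joint speeds; "joint_efforts": joint torques, N m; "tool_pos": TCP position; "tcp_rot": TCP orientation; "contact_force": force on the tool from outside, world axes, zero at the start; "ft_torque": the same for the moment, N m; "opening": finger opening in m.
Only numpy, scipy, OpenCV 4.12 (cv2) and the standard library are available. Lean on these libraries where they do the work, as an engineer would, in place of code of your own. Each camera call takes 0.05 s, during which the arm holds its last target. There are 200 camera calls.

## Working session

There is one attempt and no reset: what is moved stays moved. The work goes in short steps, Python scripts to look and compute and a shell command to move; the robot and the scene stay as the last step left them, time stands still between calls to the robot, and variables do not carry over. Pictures are saved under pics/ and viewed, about 8 in all and at most 12, crops included, and the job is handed in when it is done.

```bash
mkdir -p pics; ls; python3 - <<'E'
from bench import env,eyes
import cv2
print(env.sense())
for n in("scene","top"):
    cv2.imwrite(f"pics/{n}0.png",cv2.resize(eyes.read_camera(n),(800,600),interpolation=cv2.INTER_CUBIC))
    print(n,eyes.camera_info(n))
E
```

```text
pics
{'time_s': 0.0, 'joint_positions': array([ 1.16846989,  0.42673043,  0.07384188,  1.60660702, -0.03415432,
        1.11079706, -0.06709135]), 'joint_vel': array([ 1.65978986e-03,  5.24752626e-05,  6.06215623e-04,  6.90033707e-04,
       -7.00138181e-04,  1.45804285e-04,  5.96601145e-04]), 'joint_efforts': array([-1.39395383e-03, -9.35838032e+01,  3.66517402e+00, -4.54192042e+01,
       -4.89691144e-02,  2.03567895e-02,  9.26004805e-05]), 'tool_pos': array([ 0.16873543, -0.65314303,  0.22677636]), 'tcp_rot': array([-0.70139391, -0.08958409,  0.7015381 , -0.08868807]), 'contact_force': array([ 0.546525  , -0.82793317, -0.71331555]), 'ft_torque': array([0.01535718, 0.02756184, 0.0335429 ]), 'opening': 0.09384961925587938}
scene {'mtx': array([[445.82304835,   0.        , 251.4185682 ],
       [  0.        , 445.82304835, 192.1967215 ],
       [  0.        ,   0.        ,   1.        ]]), 'rvec': array([ 2.00789172,  1.15484582, -0.58094339]), 'tvec': array([-0.22369257, -0.23816689,  1.70433888])}
top {'mtx': array([[476.55313132,   0.        , 258.17457205],
       [  0.        , 476.55313132, 192.6788166 ],
       [  0.        ,   0.        ,   1.        ]]), 'rvec': array([ 2.14234553, -2.10036567,  0.17733735]), 'tvec': array([-0.04898243,  0.56841041,  1.39056516])}
```

View pics/top0.png

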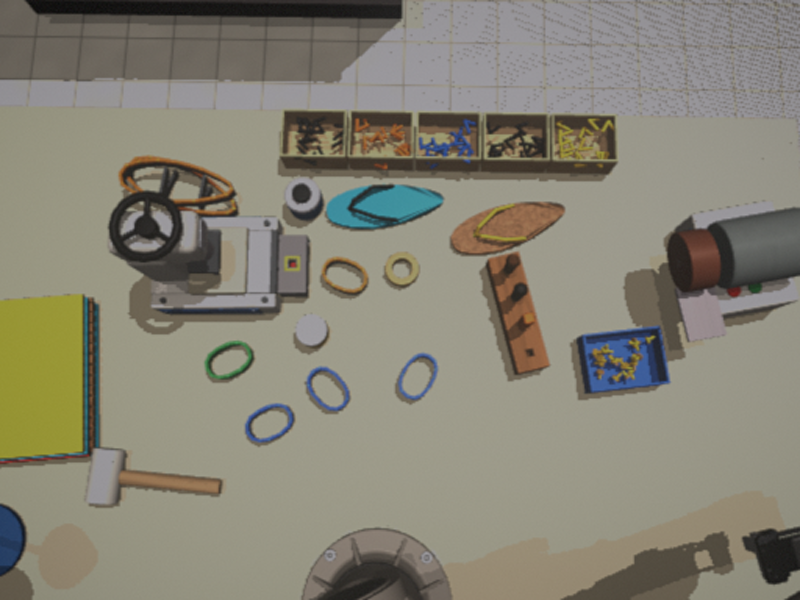

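View pics/scene0.png

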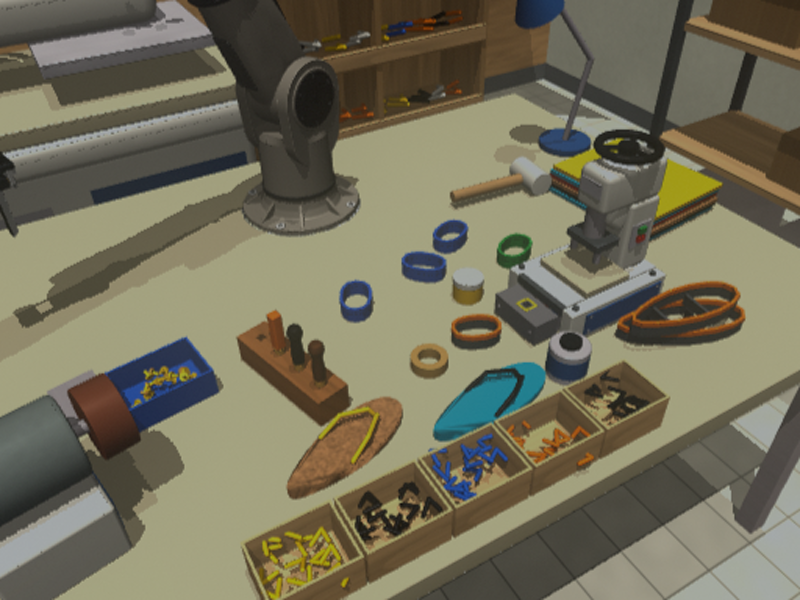

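Candidates for the die (top view pixels): orange ring (345,275) in front of the drawer. Look-alikes are the blue rings at (328,389), (270,424) and (417,377), the green ring at (229,360) and the big orange strap dies at (180,185). I choose (345,275). For the pin tool, the orange square handle at (530,318) is the pick, not the dark handles at (520,290) and (512,262).

```bash
cat > h.py <<'E'
import cv2, numpy as np
from scipy.spatial.transform import Rotation as R
from bench import env, eyes
def ray(info,px,z):
    """pixels (N,2) -> world points on the plane at height z"""
    px=np.atleast_2d(np.float64(px)).reshape(-1,1,2)
    n=cv2.undistortPoints(px,info['mtx'],None).reshape(-1,2)
    Rm=cv2.Rodrigues(np.array(info['rvec']))[0]; c=-Rm.T@info['tvec']
    d=np.c_[n,np.ones(len(n))]@Rm
    return c+d*((z-c[2])/d[:,2])[:,None]
def proj(info,P):
    return cv2.projectPoints(np.float64(P).reshape(-1,1,3),np.array(info['rvec']),np.array(info['tvec']),info['mtx'],None)[0].reshape(-1,2)
def blobs(img,lo,hi,amin=8):
    m=cv2.inRange(cv2.cvtColor(img,cv2.COLOR_BGR2HSV),lo,hi)
    n,l,s,c=cv2.connectedComponentsWithStats(m)
    return [(c[i],s[i],l==i) for i in range(1,n) if s[i,4]>=amin]
def move_to(target, yawdeg=0):
    """tool-axis shift in row units to take the TCP to target (world)"""
    s=env.sense(); r=R.from_quat(s['tcp_rot'])
    return r.inv().apply(np.array(target)-s['tool_pos'])/0.05
def axes():
    s=env.sense(); print('t',s['time_s'],'tcp',s['tool_pos'].round(4),'open',round(s['opening'],4),'F',s['contact_force'].round(1)); print('axes xyz as columns\n',R.from_quat(s['tcp_rot']).as_matrix().round(3))
E
python3 - <<'E'
from h import *
i=eyes.camera_info("top"); im=eyes.read_camera("top"); cv2.imwrite("pics/topraw.png",im)
print('cam',-cv2.Rodrigues(i['rvec'])[0].T@i['tvec'])
axes()
P=lambda u,v,z:ray(i,[u*.64,v*.64],z)[0].round(4)
print('die',P(345,275,.032),'ring',P(292,264,.05),'pin',P(530,318,.141),'hole',P(530,352,.055))
print('block corners',[P(*q,.055) for q in((488,256),(516,252),(548,366),(516,374))])
print('foot front',P(277,218,.07),P(280,311,.07),'block front',P(307,236,.05),P(307,293,.05))
for n,u,v,z in(('tape',402,268,.024),('pot',311,331,.05),('tin',303,197,.076),('awl',512,262,.147),('scr',519,290,.147),('blue1',328,389,.032),('blue2',417,377,.032)): print(n,P(u,v,z))
for c,s,m in blobs(im,(5,110,90),(20,255,255),15): print(c.round(1),s)
print('yellow')
for c,s,m in blobs(im,(22,110,90),(35,255,255),8): print(c.round(1),s)
E
```

```text
cam [ 0.31181878 -0.05886846  1.46917142]
t 0.15 tcp [ 0.1687 -0.6533  0.227 ] open 0.0939 F [-0.6  0.4  0.1]
axes xyz as columns
 [[-0.     0.25  -0.968]
 [ 0.001 -0.968 -0.25 ]
 [-1.    -0.001  0.   ]]
die [0.6229 0.079  0.032 ] ring [0.6391 0.1819 0.05  ] pin [ 0.5262 -0.2678  0.141 ] hole [ 0.4745 -0.2807  0.055 ]
block corners [array([ 0.6609, -0.2008,  0.055 ]), array([ 0.6699, -0.2554,  0.055 ]), array([ 0.4486, -0.3146,  0.055 ]), array([ 0.4322, -0.2539,  0.055 ])]
foot front [0.726  0.2123 0.07  ] [0.5421 0.1971 0.07  ] block front [0.6962 0.155  0.05  ] [0.5819 0.15   0.05  ]
tape [ 0.6409 -0.0332  0.024 ]
pot [0.5075 0.139  0.05  ]
tin [0.7677 0.1624 0.076 ]
awl [ 0.6278 -0.2352  0.147 ]
scr [ 0.5761 -0.2476  0.147 ]
blue1 [0.3982 0.1039 0.032 ]
blue2 [ 0.4246 -0.0667  0.032 ]
[230.5  80. ] [227  76  10   9  53]
[253.9  84.1] [249  79  11  11  78]
[239.7  87.6] [231  81  18  15 110]
[258.   95.4] [252  91  11   9  69]
[111.4 113.6] [ 76 100  73  30 392]
[244.2 106. ] [240 105   8   4  18]
[138.5 134.6] [125 130  26   8  67]
[322.7 144.8] [ 289  130   72   32 1263]
[449.7 160.9] [439 151  21  22 340]
[318.  169.6] [313 163  13  18 115]
[220.4 175.8] [206 165  29  22 146]
[334.1 207.8] [ 317  169   34   70 1003]
[382.9 228. ] [381 224   5   9  22]
[105.7 307.8] [ 77 301  63  14 406]
yellow
[379.3  78.6] [376  76   7   8  28]
[387.9  80.1] [385  77   7   8  30]
[364.9  91.4] [356  79  24  23 222]
[376.9  84.5] [375  83   5   4  11]
[383.8  98.7] [381  96   6   6  27]
[316.1 136.5] [306 130  23  16  63]
[321.6 152. ] [307 150  30   5  69]
[186.4 167.9] [182 164  10   9  45]
[ 26.  240.3] [   0  188   53  105 5358]
[415.5 216.5] [413 215   6   5  13]
[405.9 219.7] [403 218   6   6  21]
[387.2 224. ] [385 222   6   4  17]
[398.4 233.9] [390 227  16  15  50]
[406.5 228.2] [405 227   4   4  11]
[394.6 240.9] [393 239   4   4   9]
```

```bash
python3 - <<'E'
from h import *
i=eyes.camera_info("top"); im=cv2.imread("pics/topraw.png")
for c,s,m in blobs(im,(5,110,90),(20,255,255),15):
    if abs(c[0]-220)<3 and abs(c[1]-176)<3:
        w=ray(i,np.argwhere(m)[:,::-1],.030)[:,:2].astype(np.float32)
        (cx,cy),sz,a=cv2.minAreaRect(w); print(cx,cy,sz,a,cv2.boxPoints(((cx,cy),sz,a)).round(4).tolist())
print(move_to([.623,.079,.20]))
E
```

```text
0.6249808073043823 0.08176270127296448 (0.06644924730062485, 0.0870618000626564) 1.0369325876235962 [[0.5910000205039978, 0.12470000237226486], [0.5924999713897705, 0.03759999945759773], [0.6589999794960022, 0.03880000114440918], [0.6574000120162964, 0.125900000333786]]
[  0.55000905 -11.90739862 -12.45919897]
```

```bash
python3 -m inch '[[[0,-0.74,-0.78,0,1],[0,-0.74,-0.78,0,1],[0,-0.74,-0.78,0,1],[0,-0.74,-0.78,0,1],[0,-0.74,-0.78,0,1],[0,-0.74,-0.78,0,1],[0,-0.74,-0.78,0,1],[0,-0.74,-0.78,0,1],[0,-0.74,-0.78,0,1],[0,-0.74,-0.78,0,1],[0,-0.74,-0.78,0,1],[0,-0.74,-0.78,0,1],[0,-0.74,-0.78,0,1],[0,-0.74,-0.78,0,1],[0,-0.74,-0.78,0,1],[0,-0.74,-0.78,0,1]]]'
python3 -m inch '[[[0,0,0,-1,1],[0,0,0,-1,1],[0,0,0,-1,1],[0,0,0,-1,1],[0,0,0,-1,1],[0,0,0,-1,1],[0,0,0,-1,1],[0,0,0,-1,1],[0,0,0,-1,1],[0,0,0,0,1]]]'
python3 - <<'E'
from h import *
axes(); i=eyes.camera_info("wrist"); im=eyes.read_camera("wrist"); cv2.imwrite("pics/w1.png",im)
for c,s,m in blobs(im,(5,110,90),(20,255,255),200):
    w=ray(i,np.argwhere(m)[:,::-1],.032)[:,:2]; cc=w.mean(0); ev,E=np.linalg.eigh(np.cov(w.T)); print(c.round(1),s,cc,'short axis',E[:,0],np.sqrt(ev), 'rect',cv2.minAreaRect(w.astype(np.float32)))
E
```

```text
time_s: 2.15
tool_pos: [0.6256, 0.0771, 0.2273]
tcp_rot: [-0.701, -0.089, 0.702, -0.089]
contact_force: [0.2, -0.7, -0.5]
opening: 0.0937
time_s: 3.4
tool_pos: [0.6248, 0.0755, 0.2272]
tcp_rot: [-0.585, -0.398, 0.585, -0.398]
contact_force: [-0.5, -0.4, 0.2]
opening: 0.094
t 3.4 tcp [0.6248 0.0755 0.2272] open 0.094 F [-0.5 -0.4  0.2]
axes xyz as columns
 [[-0.001  0.93  -0.367]
 [ 0.    -0.367 -0.93 ]
 [-1.    -0.001  0.   ]]
[502.4 111.4] [483  96  29  44 384] [0.903486  0.0410148] short axis [-0.97223783 -0.23399488] [0.0069374  0.01420584] rect ((0.8963894248008728, 0.033774491399526596), (0.049081023782491684, 0.03048078715801239), 80.96578979492188)
[255.2 167.7] [ 229  128   54   80 1046] [0.62317626 0.08241334] short axis [-0.94686415  0.32163378] [0.02173978 0.03009165] rect ((0.6230026483535767, 0.08171632885932922), (0.09437678009271622, 0.06275399029254913), 69.65949249267578)
[501.4 174.6] [492 160  20  30 326] [ 0.8903273  -0.03142208] short axis [-0.98871569 -0.14980417] [0.00463324 0.00972832] rect ((0.8918194770812988, -0.029520254582166672), (0.01854703016579151, 0.03963417932391167), 0.3702127933502197)
[290.3 240.6] [275 219  47  47 546] [ 0.62993928 -0.01993321] short axis [-0.99001215  0.14098204] [0.01317185 0.02143296] rect ((0.6342841386795044, -0.02673311159014702), (0.06468328088521957, 0.051454853266477585), 89.85201263427734)
[352.4 368.7] [330 358  41  17 358] [ 0.64451802 -0.23963849] short axis [-0.2709076  -0.96260536] [0.00698968 0.01235054] rect ((0.6437880992889404, -0.2343374490737915), (0.02820439264178276, 0.05745745822787285), 68.47013854980469)
```

View pics/w1.png

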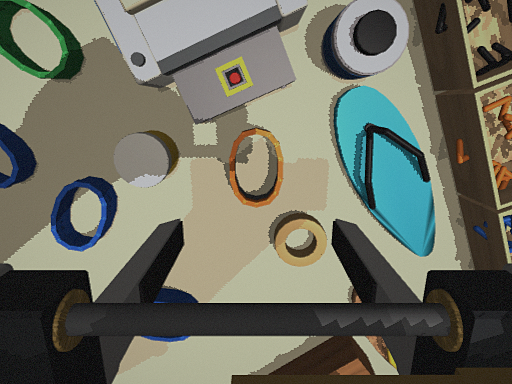

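```bash
python3 -m inch '[[[0.8,-0.08,-0.1,0,1],[0.8,0,0,0,1],[0.8,0,0,0,1],[0.8,0,0,0,1],[0.5,0,0,0,1],[0.3,0,0,0,1],[0,0,0,0,1],[0,0,0,0,0.5],[0,0,0,0,0.5],[0,0,0,0,0.5],[0,0,0,0,0.5],[0,0,0,0,0.5],[0,0,0,0,0.5]]]' 20
python3 - <<'E'
from h import *
axes()
i=eyes.camera_info("top")
E
```

```text
time_s: 5.08
tool_pos: [0.6235, 0.0817, 0.0281]
tcp_rot: [0.585, 0.398, -0.584, 0.398]
contact_force: [0.1, -0.6, 6.9]
opening: 0.061
t 5.075 tcp [0.6235 0.0817 0.0281] open 0.061 F [ 0.1 -0.6  6.9]
axes xyz as columns
 [[ 0.001  0.93  -0.367]
 [-0.    -0.367 -0.93 ]
 [-1.     0.001 -0.   ]]
```

```bash
python3 -m inch '[[[-0.3,0,0,0,0.5],[-0.6,0,0,0,0.5],[-0.5,0,0,0,0.5],[0,-0.3,0.4,0,0.5],[0,-0.4,0.5,0,0.5],[0,-0.4,0.5,0,0.5],[0,-0.4,0.5,0,0.5],[0,-0.17,0.3,0,0.5],[0,0,0,0,0.5],[0,0,0,0,0.5]]]'
python3 - <<'E'
from h import *
axes(); i=eyes.camera_info("wrist"); im=eyes.read_camera("wrist"); cv2.imwrite("pics/w2.png",im)
b=np.array([(c) for c,s,m in blobs(im,(22,120,120),(35,255,255),60)]); print(b)
E
```

```text
time_s: 6.32
tool_pos: [0.506, 0.0107, 0.0979]
tcp_rot: [0.585, 0.398, -0.584, 0.398]
contact_force: [-0.4, -0.5, -3.3]
opening: 0.0607
t 6.325 tcp [0.506  0.0107 0.0979] open 0.0607 F [-0.4 -0.5 -3.3]
axes xyz as columns
 [[ 0.001  0.93  -0.367]
 [ 0.001 -0.367 -0.93 ]
 [-1.     0.001 -0.001]]
[]
```

View pics/w2.png

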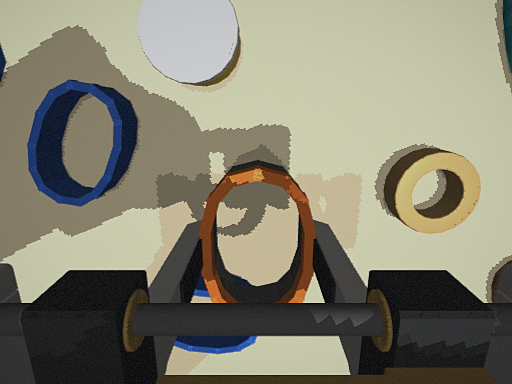

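```bash
python3 -m inch '[[[0.5,0,0,0,0.5],[0.5,0,0,0,0.5],[0.25,0,0,0,0.5],[0.13,0,0,0,0.5],[0,0,0,0,0.5],[0,0,0,0,0.9],[0,0,0,0,0.9],[0,0,0,0,0.9],[0,0,0,0,0.9],[-0.4,0,0,0,1],[-0.8,0,0,0,1],[-0.9,0,0,0,1],[-0.9,0,0,0,1],[-1,0,0,0,1],[-0.3,0,0,0,1],[0,0,0,0,1]]]'
python3 - <<'E'
from h import *
axes(); i=eyes.camera_info("wrist"); im=eyes.read_camera("wrist"); cv2.imwrite("pics/w3.png",im)
for c,s,m in blobs(im,(5,110,90),(20,255,255),200):
    w=ray(i,np.argwhere(m)[:,::-1],.032)[:,:2]; print(c.round(1),s[4],w.mean(0),cv2.minAreaRect(w.astype(np.float32)))
it=eyes.camera_info("top"); P=ray(it,[[449.7*0+529*.64,318*.64]],.141); print(P, move_to([.526,-.268,.25]))
E
```

```text
time_s: 8.38
tool_pos: [0.5053, 0.01, 0.244]
tcp_rot: [0.585, 0.397, -0.584, 0.398]
contact_force: [0.1, 0.3, -1.4]
opening: 0.0936
t 8.375 tcp [0.5053 0.01   0.244 ] open 0.0936 F [ 0.1  0.3 -1.4]
axes xyz as columns
 [[ 0.002  0.93  -0.367]
 [-0.    -0.367 -0.93 ]
 [-1.     0.002 -0.   ]]
[256.4 169.4] 933 [0.50336152 0.0111538 ] ((0.5037601590156555, 0.011154498904943466), (0.09405403584241867, 0.06217813864350319), 69.67955017089844)
[450.1 235.6] 2415 [ 0.70659653 -0.16378958] ((0.7180718183517456, -0.16784623265266418), (0.09353236854076385, 0.09603405743837357), 87.87041473388672)
[475.3 260. ] 664 [ 0.7307483  -0.21115246] ((0.7301321029663086, -0.21537567675113678), (0.03072567656636238, 0.07425928115844727), 46.34608840942383)
[360.9 345.8] 748 [ 0.54875495 -0.28883352] ((0.5338800549507141, -0.2902311384677887), (0.048140935599803925, 0.0877191573381424), 68.37847900390625)
[315.3 362.8] 1143 [ 0.4769511  -0.29329294] ((0.47691646218299866, -0.2861473262310028), (0.054582640528678894, 0.09342584013938904), 68.36621856689453)
[[ 0.52615233 -0.26604261  0.141     ]] [-0.14254304  2.43569923  5.01442833]
```

```bash
python3 -m inch '[[[0,0.4,0.83,0,1],[0,0.4,0.83,0,1],[0,0.4,0.83,0,1],[0,0.4,0.83,0,1],[0,0.4,0.83,0,1],[0,0.4,0.83,0,1],[0,0,0,1,1],[0,0,0,1,1],[0,0,0,1,1],[0,0,0,1,1],[0,0,0,1,1],[0,0,0,1,1],[0,0,0,1,1],[0,0,0,1,1],[0,0,0,1,1],[0,0,0,0,1],[0,0,0,0,1]]]'
python3 - <<'E'
from h import *
axes(); i=eyes.camera_info("wrist"); im=eyes.read_camera("wrist"); cv2.imwrite("pics/w4.png",im)
print('cam',-cv2.Rodrigues(i['rvec'])[0].T@i['tvec'])
print(proj(i,[[.526,-.263,.141],[.526,-.263,.055],[.473,-.276,.055]]).round())
for c,s,m in blobs(im,(5,150,150),(16,255,255),60): print(c.round(1),s,ray(i,c,.141).round(4))
E
```

```text
time_s: 10.55
tool_pos: [0.525, -0.2653, 0.2424]
tcp_rot: [-0.701, -0.09, 0.702, -0.09]
contact_force: [0.1, -0.1, -0.7]
opening: 0.094
t 10.55 tcp [ 0.525  -0.2653  0.2424] open 0.094 F [ 0.1 -0.1 -0.7]
axes xyz as columns
 [[-0.002  0.253 -0.968]
 [ 0.001 -0.968 -0.253]
 [-1.    -0.001  0.001]]
cam [ 0.59990278 -0.24494485  0.39966462]
[[256. 193.]
 [257. 172.]
 [256. 217.]]
[230.7  54.4] [230  37   5  35  64] [[ 0.6302 -0.2152  0.141 ]]
[286.4  57.9] [283  37   6  48  89] [[ 0.6387 -0.258   0.141 ]]
[20.3 98.7] [12 94 17 10 67] [[ 0.5549 -0.0577  0.141 ]]
[ 37.7 107.8] [ 29 101  19  14  85] [[ 0.5512 -0.0718  0.141 ]]
[ 53.7 120.9] [ 48 114  13  14  61] [[ 0.5438 -0.0853  0.141 ]]
[ 19.  147.5] [  0 131  42  30 180] [[ 0.5142 -0.0586  0.141 ]]
[ 56.5 152.2] [ 43 140  24  22 135] [[ 0.5182 -0.0897  0.141 ]]
[259.4 187.8] [250 183  20  11 200] [[ 0.5313 -0.2643  0.141 ]]
```

View pics/w4.png

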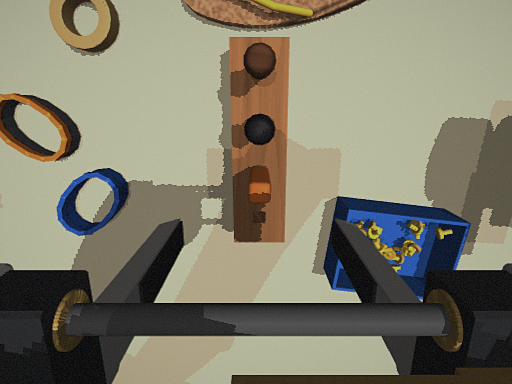

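Wrist view: awl (260,60), scriber (260,129), orange pin tool (260,187) and a free hole at (259,216). The bin is at the right.

```bash
python3 - <<'E'
from h import *
i=eyes.camera_info("wrist"); im=cv2.imread("pics/w4.png")
w=ray(i,[[234.5,242],[286,241.5],[229.5,37.5],[290,37.5]],.055); c=w.mean(0); ax=w[2:].mean(0)-w[:2].mean(0)
L=np.linalg.norm(ax); ax/=L; print(w.round(4),c,L,ax,np.degrees(np.arctan2(ax[1],ax[0])))
p=c-ax*.0275; print('pin',p,'free',c-ax*.0825, 'proj top',proj(i,[[p[0],p[1],.141]]))
print('rows',move_to([p[0],p[1],.108]))
cv2.imwrite("pics/c4.png",cv2.resize(im[150:235,215:305],None,fx=6,fy=6,interpolation=cv2.INTER_NEAREST))
E
```

```text
[[ 0.4341 -0.2588  0.055 ]
 [ 0.4507 -0.3199  0.055 ]
 [ 0.6558 -0.2006  0.055 ]
 [ 0.6714 -0.2607  0.055 ]] [ 0.55299094 -0.25999866  0.055     ] 0.22887783476076815 [0.96656248 0.25643124 0.        ] 14.858409156377848
pin [ 0.52641047 -0.26705051  0.055     ] free [ 0.47324954 -0.28115423  0.055     ] proj top [[260.80923103 193.78768323]]
rows [ 2.69348881  0.04120214 -0.01907837]
```

View pics/c4.png

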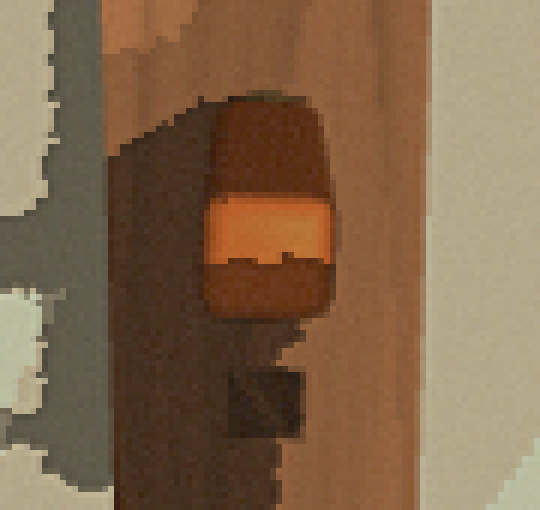

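```bash
python3 -m inch '[[[0.5,0.04,-0.02,0.1,1],[0.7,0,0,0,1],[0.7,0,0,0,1],[0.5,0,0,0,1],[0.29,0,0,0,1],[0,0,0,0,1],[0,0,0,0,0.1],[0,0,0,0,0.1],[0,0,0,0,0.1],[0,0,0,0,0.1],[0,0,0,0,0.1],[0,0,0,0,0.1],[0,0,0,0,0.1],[0,0,0,0,0.1],[0,0,0,0,0.1]]]' 40
python3 - <<'E'
from h import *
axes()
E
```

```text
time_s: 12.48
tool_pos: [0.5268, -0.2672, 0.109]
tcp_rot: [-0.702, -0.085, 0.702, -0.085]
contact_force: [0.6, -0.1, -0.2]
opening: 0.0199
t 12.475 tcp [ 0.5268 -0.2672  0.109 ] open 0.0199 F [ 0.6 -0.1 -0.2]
axes xyz as columns
 [[-0.     0.24  -0.971]
 [ 0.    -0.971 -0.24 ]
 [-1.    -0.    -0.   ]]
```

```bash
python3 -m inch '[[[-0.3,0,0,0,0.1],[-0.6,0,0,0,0.1],[-0.7,0,0,0,0.1],[-0.7,0,0,0,0.1],[-0.5,0,0,0,0.1],[0,-0.73,-0.44,0,0.1],[0,-0.73,-0.44,0,0.1],[0,-0.73,-0.44,0,0.1],[0,-0.73,-0.44,0,0.1],[0,-0.73,-0.44,0,0.1],[0,-0.73,-0.44,0,0.1],[0,-0.73,-0.44,0,0.1],[0,-0.73,-0.44,0,0.1],[0,-0.73,-0.44,0,0.1],[0,0,0,0,0.1],[0,0,0,0,0.1]]]'
python3 - <<'E'
from h import *
axes(); i=eyes.camera_info("wrist"); im=eyes.read_camera("wrist"); cv2.imwrite("pics/w5.png",im)
it=eyes.camera_info("top"); tr=cv2.imread("pics/topraw.png")
for c,s,m in blobs(im,(22,110,90),(35,255,255),15):
    w=ray(i,np.argwhere(m)[:,::-1],.05)[:,:2]; print('y',c.round(1),s,w.mean(0),cv2.minAreaRect(w.astype(np.float32)))
for lo,hi in(((0,130,70),(8,255,255)),((172,130,70),(180,255,255))):
  for c,s,m in blobs(im,lo,hi,15): print('red',c.round(1),s,ray(i,c,.036))
for c,s,m in blobs(tr,(22,110,90),(35,255,255),8):
    if abs(c[0]-186)<2: w=ray(it,np.argwhere(m)[:,::-1],.05)[:,:2]; print('top',w.mean(0),(w.max(0)+w.min(0))/2)
s=env.sense(); r=R.from_quat(s['tcp_rot'])
print('tip px',proj(i,s['tool_pos']+r.apply([.099,0,0])))
E
```

```text
time_s: 14.48
tool_pos: [0.6401, 0.0986, 0.2495]
tcp_rot: [0.702, 0.085, -0.702, 0.086]
contact_force: [0.8, -0.4, -0.7]
opening: 0.0197
t 14.475 tcp [0.6401 0.0986 0.2495] open 0.0197 F [ 0.8 -0.4 -0.7]
axes xyz as columns
 [[ 0.     0.24  -0.971]
 [-0.    -0.971 -0.24 ]
 [-1.     0.    -0.   ]]
y [188.1 154.7] [174 140  29  30 369] [0.63967119 0.18317864] ((0.6394615769386292, 0.18314002454280853), (0.0300202164798975, 0.03002913109958172), 1.7231875658035278)
y [499.7 165. ] [483 148  29  34 249] [ 0.71582272 -0.17726433] ((0.7122326493263245, -0.17559245228767395), (0.04062759131193161, 0.032265082001686096), 26.421024322509766)
y [479.6 163. ] [478 159   5   9  24] [ 0.71249536 -0.15306898] ((0.7124326825141907, -0.15279462933540344), (0.009656500071287155, 0.0038322792388498783), 10.991414070129395)
y [350.8 171.8] [342 168  19  10  36] [ 0.6658984  -0.00870548] ((0.6657940745353699, -0.008903407491743565), (0.005327644757926464, 0.02208053693175316), 34.283203125)
y [368.5 171. ] [362 168  14   8  37] [ 0.67191282 -0.02885793] ((0.672258734703064, -0.02939911186695099), (0.016669444739818573, 0.006117504555732012), 84.098388671875)
red [190.1 153.1] [186 149   9   9  68] [[0.63927862 0.18369575 0.036     ]]
top [0.64244638 0.18351447] [0.6421087  0.18320339]
tip px [[259.21520465 195.7596422 ]]
```

View pics/w5.png

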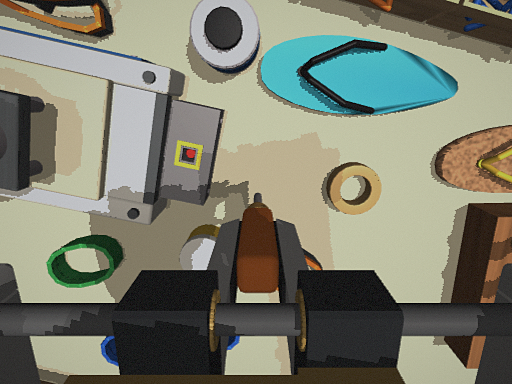

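```bash
python3 -m inch '[[[0,-0.55,-0.13,0,0.1],[0,-0.55,-0.13,0,0.1],[0,-0.545,-0.136,0,0.1],[0.6,0,0,0,0.1],[0.6,0,0,0,0.1],[0.5,0,0,0,0.1],[0,0,0,0,0.1],[0,0,0,0,0.1]]]'
python3 - <<'E'
from h import *
axes(); i=eyes.camera_info("wrist"); im=eyes.read_camera("wrist")
s=env.sense(); tip=s['tool_pos']+R.from_quat(s['tcp_rot']).apply([.099,0,0]); print('tip',tip, proj(i,tip))
for c,sx,m in blobs(im,(22,110,90),(35,255,255),15):
    w=ray(i,np.argwhere(m)[:,::-1],.05)[:,:2]
    if abs(w.mean(0)-[.64,.183]).max()<.02: print('y',c.round(1),sx,cv2.minAreaRect(w.astype(np.float32)))
a=cv2.resize(im[100:250,180:340],(480,450),interpolation=cv2.INTER_CUBIC)
sc=eyes.read_camera("scene"); q=proj(eyes.camera_info("scene"),tip)[0].astype(int); print(q)
b=cv2.resize(sc[q[1]-30:q[1]+30,q[0]-20:q[0]+20],(300,450),interpolation=cv2.INTER_CUBIC)
cv2.imwrite("pics/w6.png",np.hstack([a,b]))
E
```

```text
time_s: 15.52
tool_pos: [0.6403, 0.1833, 0.1654]
tcp_rot: [0.702, 0.085, -0.702, 0.085]
contact_force: [0.6, 0.5, -0.2]
opening: 0.02
t 15.525 tcp [0.6403 0.1833 0.1654] open 0.02 F [ 0.6  0.5 -0.2]
axes xyz as columns
 [[ 0.001  0.239 -0.971]
 [ 0.    -0.971 -0.239]
 [-1.     0.    -0.001]]
tip [0.64057875 0.18354112 0.06655925] [[258.23368487 195.49412374]]
y [259.7 183.3] [242 173  36  27 342] ((0.6444794535636902, 0.18317942321300507), (0.02032206580042839, 0.03014717623591423), 2.2227609157562256)
y [245.4 201. ] [240 196  14  10  46] ((0.626861572265625, 0.1922672688961029), (0.011391442269086838, 0.0078003425151109695), 68.74087524414062)
y [269.  203.7] [265 199   8  10  31] ((0.6305551528930664, 0.17063559591770172), (0.006063555367290974, 0.007678308989852667), 74.39544677734375)
[337 190]
```

View pics/w6.png

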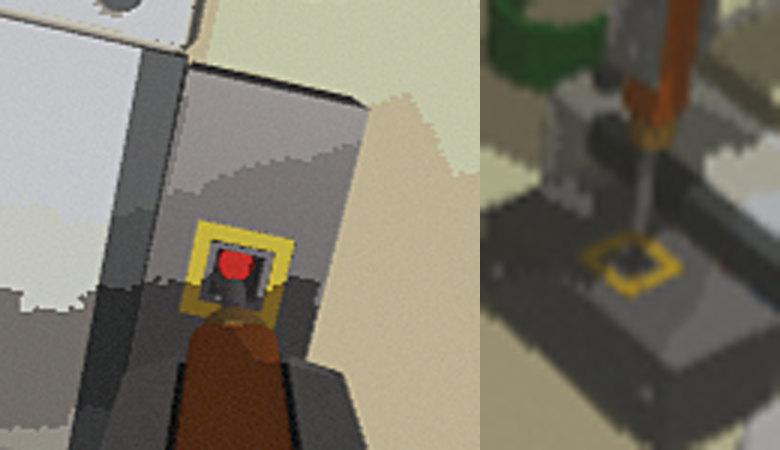

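The pin tip is centred over the yellow-ringed well in both views, wrist crop (234,290) and scene crop (635,240). Descending.

```bash
python3 -m inch '[[[0.25,0,0,0,0.1],[0.25,0,0,0,0.1],[0,0,0,0,0.1],[0,0,0,0,0.1]]]'; python3 -m inch '[[[0.1,0,0,0,0.1],[0.06,0,0,0,0.1],[0.06,0,0,0,0.1],[0,0,0,0,0.1],[0,0,0,0,0.1]]]'
```

```text
time_s: 16.12
tool_pos: [0.6397, 0.1839, 0.1389]
tcp_rot: [-0.702, -0.086, 0.702, -0.085]
contact_force: [0.5, -0.4, -0.8]
opening: 0.0198
time_s: 16.75
tool_pos: [0.6401, 0.184, 0.1288]
tcp_rot: [0.702, 0.086, -0.701, 0.085]
contact_force: [-0.6, 0.1, 8.3]
opening: 0.0198
```

```bash
python3 -m inch '[[[0,0.1,0.02,0,0.1],[0,0.12,0.025,0,0.1],[0,0.15,0.03,0,0.1],[0,0.15,0.03,0,0.1],[0,0.15,0.03,0,0.1],[0,0,0,0,0.1],[0,0,0,0,0.1]]]'
python3 - <<'E'
from h import *
axes()
it=eyes.camera_info("wrist"); im=eyes.read_camera("wrist")
for c,sx,m in blobs(im,(22,110,90),(35,255,255),100): print(c,sx,ray(it,c,.05))
E
```

```text
time_s: 17.62
tool_pos: [0.6414, 0.1493, 0.1287]
tcp_rot: [0.702, 0.085, -0.702, 0.085]
contact_force: [-1.8, -2.1, 11.0]
opening: 0.0199
t 17.625 tcp [0.6414 0.1493 0.1287] open 0.0199 F [-1.8 -2.1 11. ]
axes xyz as columns
 [[ 0.001  0.24  -0.971]
 [-0.    -0.971 -0.24 ]
 [-1.     0.    -0.   ]]
[261.64117647 191.77352941] [242 183  40  20 340] [[0.65110019 0.14919355 0.05      ]]
[249.97385621 296.81699346] [237 289  27  14 153] [[0.55453643 0.13569041 0.05      ]]
```

```bash
python3 -m inch '[[[0,0.15,0.03,0,0.1],[0,0.2,0.04,0,0.1],[0,0.2,0.04,0,0.1],[0,0.2,0.04,0,0.1],[0,0.2,0.04,0,0.1],[0,0.15,0.03,0,0.1],[0,0.1,0.02,0,0.1],[0,0.05,0.01,0,0.1],[0,0,0,0,0.1],[0,0,0,0,0.1]]]'
python3 - <<'E'
from h import *
axes()
it=eyes.camera_info("wrist"); im=eyes.read_camera("wrist")
for c,sx,m in blobs(im,(22,110,90),(35,255,255),100): print(c,sx,ray(it,c,.05))
E
```

```text
time_s: 18.92
tool_pos: [0.6444, 0.0867, 0.1287]
tcp_rot: [0.702, 0.086, -0.701, 0.085]
contact_force: [-1.7, 1.5, 8.3]
opening: 0.0197
t 18.925 tcp [0.6444 0.0867 0.1287] open 0.0197 F [-1.7  1.5  8.3]
axes xyz as columns
 [[ 0.001  0.24  -0.971]
 [ 0.001 -0.971 -0.24 ]
 [-1.    -0.001 -0.001]]
[255.99543379 196.66894977] [236 185  43  35 438] [[0.64909523 0.09007043 0.05      ]]
[386.40625 198.06875] [371 195  39  10 160] [[ 0.67320681 -0.01233858  0.05      ]]
```

```bash
python3 -m inch '[[[0,0.04,0.01,0,0.1],[0,0,0,0,0.1]]]'; python3 -m inch '[[[0,0.04,0.01,0,0.1],[0,0,0,0,0.1]]]'; python3 -m inch '[[[0,0.03,0.01,0,0.1],[0,0,0,0,0.1]]]'
```

```text
time_s: 19.23
tool_pos: [0.6445, 0.0849, 0.1288]
tcp_rot: [0.702, 0.086, -0.701, 0.085]
contact_force: [-0.8, 3.4, 7.7]
opening: 0.0199
time_s: 19.48
tool_pos: [0.6445, 0.0829, 0.1287]
tcp_rot: [0.702, 0.086, -0.701, 0.085]
contact_force: [-0.0, 3.8, 7.3]
opening: 0.0194
time_s: 19.73
tool_pos: [0.6444, 0.0826, 0.1288]
tcp_rot: [0.703, 0.087, -0.701, 0.085]
contact_force: [0.8, 8.1, 7.1]
opening: 0.02
```

Stop felt (8 N at y=0.0826). Centre in the well, lift out and check.

```bash
python3 -m inch '[[[0,-0.05,-0.01,0,0.1],[-0.1,-0.03,-0.01,0,0.1],[-0.3,0,0,0,0.1],[-0.6,0,0,0,0.1],[-0.7,0,0,0,0.1],[-0.7,0,0,0,0.1],[0,0.6,0.15,0,0.1],[0,0.8,0.2,0,0.1],[0,0.6,0.15,0,0.1],[0,0,0,0,0.1],[0,0,0,0,0.1]]]'
python3 - <<'E'
from h import *
axes(); i=eyes.camera_info("wrist"); im=eyes.read_camera("wrist"); cv2.imwrite("pics/w7.png",im)
for c,s,m in blobs(im,(22,110,90),(35,255,255),100):
    w=ray(i,np.argwhere(m)[:,::-1],.05)[:,:2]; print('y',c.round(1),s,cv2.minAreaRect(w.astype(np.float32)))
for c,s,m in blobs(im,(0,130,70),(8,255,255),15): print('red',c.round(1),s,ray(i,c,.036))
s=env.sense(); r=R.from_quat(s['tcp_rot']); print('tip px',proj(i,s['tool_pos']+r.apply([.099,0,0])))
print('rows to home',move_to([.5268,-.2672,s['tool_pos'][2]]))
E
```

```text
time_s: 21.1
tool_pos: [0.6434, -0.018, 0.2484]
tcp_rot: [0.702, 0.086, -0.702, 0.085]
contact_force: [0.1, 0.4, -1.0]
opening: 0.0199
t 21.1 tcp [ 0.6434 -0.018   0.2484] open 0.0199 F [ 0.1  0.4 -1. ]
axes xyz as columns
 [[-0.     0.24  -0.971]
 [ 0.001 -0.971 -0.24 ]
 [-1.    -0.001 -0.   ]]
y [436.8 122.5] [396 106  80  40 463] ((0.7457159161567688, -0.19820928573608398), (0.01111606229096651, 0.09354786574840546), 39.75764465332031)
y [169.  150.7] [155 136  29  31 378] ((0.6420808434486389, 0.08901717513799667), (0.030204754322767258, 0.029990119859576225), 1.5032695531845093)
y [433.8 161.5] [398 145  72  27 387] ((0.7050954699516296, -0.21314124763011932), (0.08989538252353668, 0.015156975947320461), 87.94935607910156)
red [82.2 93.3] [78 88 11 11 87] [[0.68116925 0.20061941 0.036     ]]
red [ 63.9 117.3] [ 63 115   4   7  16] [[0.64875217 0.21916349 0.036     ]]
red [ 73.  137.1] [ 67 130  13  14 116] [[0.6279554  0.20686914 0.036     ]]
red [123.9 140.6] [122 135   4  12  29] [[0.63846081 0.14714522 0.036     ]]
red [ 92.9 141.6] [ 89 136  11  12  74] [[0.62833927 0.18316885 0.036     ]]
red [171.7 149.3] [168 145   8  10  64] [[0.64195863 0.08967626 0.036     ]]
red [115.5 157.7] [109 153  17  10  58] [[0.61533835 0.15448056 0.036     ]]
tip px [[257.99250652 195.50969877]]
rows to home [-2.99668975e-03  4.28447717e+00  3.46795314e+00]
```

View pics/w7.png

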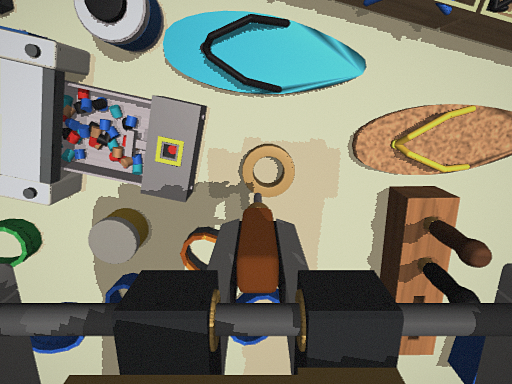

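Drawer open: the ring at (169,151) is 94 mm out from its shut position, the button is up, and the pin is upright in the jaws. Returning the pin.

```bash
python3 -m inch '[[[0,0.612,0.495,0,0.1],[0,0.612,0.495,0,0.1],[0,0.612,0.495,0,0.1],[0,0.612,0.495,0,0.1],[0,0.612,0.495,0,0.1],[0,0.612,0.495,0,0.1],[0,0.612,0.498,0,0.1],[0,0,0,0,0.1],[0.7,0,0,0,0.1],[0.8,0,0,0,0.1],[0.15,0,0,0,0.1],[0,0,0,0,0.1],[0,0,0,0,0.1]]]'
python3 - <<'E'
from h import *
axes(); i=eyes.camera_info("wrist"); im=eyes.read_camera("wrist")
a=cv2.resize(im[130:250,190:330],(560,480),interpolation=cv2.INTER_CUBIC)
s=env.sense(); tip=s['tool_pos']+R.from_quat(s['tcp_rot']).apply([.099,0,0]); print('tip',tip,(proj(i,tip)-[190,130])*4,'hole in crop',(proj(i,[.5268,-.2672,.055])-[190,130])*4, move_to([.5268,-.2672,.109]))
cv2.imwrite("pics/w8.png",a)
E
```

```text
time_s: 22.78
tool_pos: [0.5277, -0.2682, 0.1671]
tcp_rot: [0.703, 0.085, -0.701, 0.086]
contact_force: [-0.2, 0.8, -0.6]
opening: 0.0199
t 22.775 tcp [ 0.5277 -0.2682  0.1671] open 0.0199 F [-0.2  0.8 -0.6]
axes xyz as columns
 [[ 0.002  0.24  -0.971]
 [-0.001 -0.971 -0.24 ]
 [-1.     0.001 -0.002]]
tip [ 0.52773191 -0.26838348  0.06802523] [[274.63002832 263.37850941]] hole in crop [[268.34718877 249.59963115]] [ 1.16045068 -0.0264092   0.01103256]
```

View pics/w8.png

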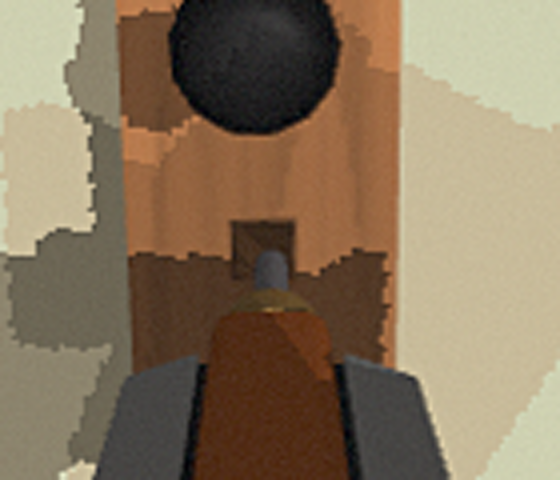

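```bash
python3 -m inch '[[[0,-0.035,0.01,0,0.1],[0.3,0,0,0,0.1],[0.3,0,0,0,0.1],[0.1,0,0,0,0.1],[0,0,0,0,0.1]]]'; python3 -m inch '[[[0.2,0,0,0,0.1],[0.15,0,0,0,0.1],[0.1,0,0,0,0.1],[0,0,0,0,0.1],[0,0,0,0,0.1]]]'
```

```text
time_s: 23.45
tool_pos: [0.5255, -0.2665, 0.1298]
tcp_rot: [-0.702, -0.086, 0.702, -0.085]
contact_force: [0.4, -0.5, -0.6]
opening: 0.0194
time_s: 24.08
tool_pos: [0.5261, -0.2665, 0.1085]
tcp_rot: [0.702, 0.085, -0.702, 0.086]
contact_force: [-1.8, 2.1, 10.0]
opening: 0.0195
```

Seated on the shoulder (10 N at z=0.1085). Release and back off upward.

```bash
python3 -m inch '[[[-0.01,0,0,0,0.1],[0,0,0,0,0.9],[0,0,0,0,0.9],[0,0,0,0,0.9],[0,0,0,0,0.9],[0,0,0,0,0.9],[-0.3,0,0,0,0.9],[-0.7,0,0,0,0.9],[-0.9,0,0,0,0.9],[-0.9,0,0,0,0.9],[0,0,0.6,0,0.9],[0,0,0.6,0,0.9],[0,0,0.6,0,0.9],[0,0,0,0,0.9],[0,0,0,0,0.9]]]'
python3 - <<'E'
from h import *
axes(); t=eyes.read_camera("top"); s=eyes.read_camera("scene")
a=cv2.resize(t[110:290,160:370],(467,400)); b=cv2.resize(s[120:280,140:380],(600,400))[:,:333]
b=cv2.resize(s[180:280,140:223],(332,400),interpolation=cv2.INTER_CUBIC)
cv2.imwrite("pics/f.png",np.hstack([a,b]))
E
```

```text
time_s: 25.95
tool_pos: [0.4391, -0.2881, 0.2494]
tcp_rot: [0.702, 0.085, -0.702, 0.086]
contact_force: [1.0, -1.8, -0.4]
opening: 0.0844
t 25.95 tcp [ 0.4391 -0.2881  0.2494] open 0.0844 F [ 1.  -1.8 -0.4]
axes xyz as columns
 [[ 0.001  0.24  -0.971]
 [-0.    -0.971 -0.24 ]
 [-1.     0.001 -0.001]]
```

View pics/f.png

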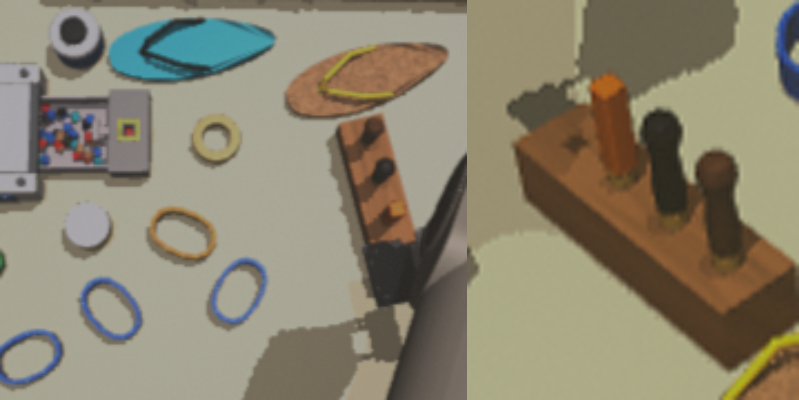

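The drawer is fully out (ring at (129,129)). The die lies flat and clear at (183,232), and the pin tool stands upright in its hole with its shoulder seated (right crop, (612,130)). The bystanders are in place, so I am handing in.

```bash
python3 -c "
from bench import ticket; print(ticket.job_done())"
```

```text
the job is handed in; nothing more can be done
None
```

The job is done and handed in at about 26 s of the 72 s allowed; no verdict was reported.

- **Die:** I set the orange-rimmed die aside to about (0.504, 0.011). It lies flat, well clear of the drawer.
- **Drawer:** I held the button down with the pin at about 8 N and drew the drawer out until it met its stop. Measured travel by camera is about 94 mm. After I lifted the pin out, the red button showed in the well at about its unpressed height. I judged that from the picture, not from a joint reading.
- **Pin tool:** It is back in its original hole, upright. I felt the shoulder seat at about 10 N.
- **Bystanders:** In the last picture the sandals, tin, pot, tape, awl and scriber stand as they did at the start. The plug bin was outside that picture, so I did not check it again at the end.

No check failed. The one disagreement was about 2 mm between the predicted and the seen pin position over the block, and I corrected it before inserting.

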